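# Clamp the electrode-arm foot with the ratchet clamp

### The arm

A 7-joint arm with a two-finger parallel gripper is mounted at the origin on the work surface. World frame = base frame: x ahead of the robot, y to its left, z up, the work surface at z = 0. Lengths are in m, angles in rad, forces in N, time in s.
With the tool pointing down it reaches from about 0.4 to 0.85 m from the base axis. Payload 10.4 kg.
Tool frame: the origin (TCP) lies at the very end of the fingers, on their centre line; the grasp point (between the pads) lies 19 mm behind it (manip.grip_depth is the distance from the TCP to the grasp point, in m); z points along the fingers, x is the direction in which the jaws open and shut, and the axes are right-handed (so a half turn about z gives the same grasp; the last joint's range is limited). The gripper opens to 85 mm and grips with 20 to 120 N. Pads are 22 mm wide; open, the fingers measure 114 mm over their backs; the gripper's body (76 mm by 85 mm) begins 54 mm behind the grasp point. The pads swing forward as they close: fully open they stand 13 mm farther back than shut.
Start: joints at [-1.19, 0.332, -0.065, 1.46, 0.022, 1.35, -0.088], TCP at [0.246, 0.575, 0.198] pointing down, gripper open.
Joint ranges: [-2.6, 2.6], [-0.5, 2.12], [-1.47, 1.34], [0.16, 2.42], [-1.27, 4.41], [0.06, 2.06], [-2.6, 2.6]. Speed limits (rad/s): [2.22, 2.22, 2.79, 2.79, 3.14, 3.14, 3.14].

### API

Orientations are given as a unit quaternion [x, y, z, w].
In Python, from workcell import manip, cams gives the robot as it stands. The module is installed in compiled form; this text tells all that it offers.
- The arm moves only by the tool move_arm, never from a script. Its arguments are lists of equal length, an entry for each row: "claw": the opening, from 0 (shut) to 1 (fully open); "dp": the shift along the tool's x, y, z as a fraction of full scale, a list of three; "turn": the turn, a rotation vector about the tool's x, y, z as a fraction of full scale, a list of three. A call has 1 to 8 rows; each row shifts and turns the commanded pose from where the row before left it, along the tool's axes as they then stand; what a row does not reach is not made up. Full scale, the value 1, is 200 mm for a shift and 45 degrees for a turn. A row lasts 1/12 s, in which the tool goes at most 41.7 mm and 7.16 degrees, less where a joint would pass 70% of its speed; a pose out of reach is approached as far as the arm can. A call with a number of a shift or a turn outside -1 to 1 is refused whole. A call with a gripper value outside its range is refused whole. The fingers move at their own pace and stop on an object; "grip_force" is the grip in N (left out, the last holds). Time passes only in rows, so rows that do not move let the fingers close. It gives the time, the measured TCP pose, the force and the opening at its end, in the units of the state.
- manip.get_obs(): the state, without advancing time (a new reading comes with each control period).
- cams.camera(name): name is "scene" or "top" or "wrist"; returns the picture (400x640x3 uint8, red, green, blue); there is no depth.
- cams.camera_info(name): a dict with "fx", "fy", "cx", "cy" (pixels), "pose" (4x4, takes a point from camera to world coordinates); the wrist camera has in their place "tool_from_camera" (4x4, takes a point from camera to tool coordinates, whose origin is the TCP and whose axes are the tool frame's). Camera axes: x right, y down, z forward; pixel columns grow to the right and rows downward; lengths in m; the calibration is good to about 2 mm. The wrist camera is an equidistant fisheye: a pixel r from the principal point sees the ray r / f radians off the axis. A picture is of the moment at which its call begins: read the wrist's pose just before it. camera_info takes no time and is no camera call.
- manip.hand_in(): hands the job in, once; it reports no verdict.
The state is a dict: "clock": time; "joint_pos": joint angles; "joint_velocities": joint speeds; "tau": joint torques, N m; "position": TCP position; "ee_rot": TCP orientation; "ft_force": force on the tool from outside, world axes, zero at the start; "torque": the same for the moment, N m; "grip_width": opening from 0.0 (shut) to 1.0 (fully open).
Only numpy, scipy, OpenCV 4.12 (cv2) and the standard library are available. Lean on these libraries where they do the work, as an engineer would, in place of code of your own. Each camera call takes 0.05 s, during which the arm holds its last target.

### The job

Two ratchet bench clamps stand on the lab bench; one of them has the white electrode-arm foot lying loose in it. Squeeze that clamp's trigger against its handle and let it spring back, again and again, until its sliding jaw holds the foot firmly, then let go of the clamp. Leave the empty clamp alone.

Things in the scene. Friction and masses are not known exactly. Their poses are not given: they have to be found in the camera images.
- clamp: The loaded clamp. Steel base plate bolted down, 275 x 64 x 10 mm (own x -55 to 220 mm). +x runs along the bar from handle to fixed jaw, z up; origin on the bench under the middle of handle and closed trigger. Grey cheeks by the handle reach z = 94 mm. Sliding pad: face at x = 116 to 130 mm at the start, top z 64; fixed jaw: face at x = 190, top z 46.
- clamp_squeeze (a point): Squeeze point, 130 mm over the bench, 3 mm behind (-x of) the clamp's origin, axes as the clamp's. Fixed black handle post: x -9 to +1, 26 wide, top 14 mm above. Black trigger roll at this height, dia 12: front at x = +37 open, +15 closed (46 and 24 mm across both). Close the fingers along x, centred here within 4 mm, finger ends 16 to 22 mm below; opening 78 mm or more clears the open roll.
- clamp_trigger (a joint): Loaded clamp's trigger, rad: 0 sprung open, 0.5 fully squeezed; springs back when let go. Each full squeeze moves the jaw +x by one 8 mm tooth (8 to 13 the first time) and it stays there; the trigger must go in and out by more than about 2/3 of its travel to catch the next tooth. 3 to 6 squeezes needed, with about 25 N at the roll. Once the foot is firmly held the trigger stalls short of 0.43.
- clamp_pad (a joint): How far the sprung jaw pad is pressed into its jaw, m: 0 = not touching, 0.006 = fully pressed (8 N). A firm grip leaves it over 0.003.
- foot: Part to be gripped: white plastic block 40 x 44 x 36 mm (x, y, z) with grey collar and upright steel stub (dia 20, top 70 mm above origin), 0.25 kg. Origin: middle of underside. Lies loose on the base plate (z = 10 mm) between pad and fixed jaw; the jaw pushes it home, so it need not be handled.
- spare: The other clamp, of the same make and size but empty; origin and axes as for the loaded clamp. To be left alone.
There are look-alikes about, which are no part of the job. What is shaped like the foot but red is not meant.

How it is judged:
On the way, in this order (a step that is already met when the one before it is completed fails the run):
1. the trigger has been squeezed a first time, the foot not yet gripped (value of joint clamp_trigger above 0.2 rad and value of joint clamp_pad below 0.003 m), for 0.05 s.
2. the trigger has been let spring back (value of joint clamp_trigger below 0.12 rad), for 0.05 s.
3. the trigger has been squeezed again (value of joint clamp_trigger above 0.15 rad), for 0.05 s.
At the end, for the whole second after the job is handed in: The foot stands upright (within 10 degrees) between the jaws of its clamp, within 15 mm of the clamp's middle line and at rest, held firmly: the jaw pad stays pressed in by more than 3 mm of its 6 mm. The trigger has been let go and is sprung open (value of joint clamp_pad above 0.003 m and value of joint clamp_trigger below 0.08 rad and x of foot in the frame of clamp between 0.16 and 0.178 m and y of foot in the frame of clamp between -0.015 and 0.015 m and angle between foot's own z axis and vertical below 0.17 rad and linear speed of foot below 0.02 m/s); the robot touches nothing.
It fails at once if the empty clamp is pushed by the robot (over 5 N) (contact force between any of the arm, the fingers and spare above 5 N).
It also fails if it takes over 58 s, if anything falls off the work surface, if the arm or the gripper's body presses on something with over 40 N, if the wrist force passes 120 N, or if a joint passes its speed limit or range.

## Working session

There is one attempt and no reset: what is moved stays moved. The work goes in short steps, Python scripts to look and compute and a tool call to move; the robot and the scene stay as the last step left them, time stands still between calls to the robot, and variables do not carry over. Pictures are saved under pics/ and viewed, and the job is handed in when it is done.

Besides the shell and the picture viewer there is one more tool, called after "Call:" by a JSON object that holds its "op" and its "data". move_arm: Moves the arm, as the interface text tells. Shift numbers are shares of 200 mm and turn numbers shares of 45 degrees, none past 1 either way. Its arguments: {"type":"object","properties":{"claw":{"type":"array","items":{"type":"number"}},"dp":{"type":"array","items":{"type":"array","items":{"type":"number"}}},"turn":{"type":"array","items":{"type":"array","items":{"type":"number"}}},"grip_force":{"type":"number"}},"required":["claw","dp","turn"]}

```bash
mkdir -p pics; cat > h.py <<'E'
import numpy as np,cv2
from workcell import manip,cams
def snap(n,f):
    im=cams.camera(n); cv2.imwrite('pics/'+f,cv2.cvtColor(im,cv2.COLOR_RGB2BGR)); return im
def ray(n,u,v):
    i=cams.camera_info(n); T=np.array(i['pose'])
    d=np.array([(u-i['cx'])/i['fx'],(v-i['cy'])/i['fy'],1]); return T[:3,3],T[:3,:3]@d
def onz(n,u,v,z):
    o,d=ray(n,u,v); return o+d*(z-o[2])/d[2]
def proj(n,p):
    i=cams.camera_info(n); T=np.array(i['pose']); q=T[:3,:3].T@(np.array(p)-T[:3,3])
    return np.array([i['fx']*q[0]/q[2]+i['cx'],i['fy']*q[1]/q[2]+i['cy']])
E
python3 - <<'E'
from h import *
for n in('scene','top'):
    snap(n,n+'1.png'); print(cams.camera_info(n))
print(manip.get_obs())
E
```

```text
{'fx': 419.69890122814525, 'fy': 419.69890122814525, 'cx': 316.02818589938653, 'cy': 201.5161162499797, 'pose': array([[ 0.13893855,  0.65217554, -0.74522691,  1.35894831],
       [ 0.99023009, -0.10049862,  0.0966664 , -0.05031648],
       [-0.01185081, -0.7513768 , -0.65976698,  0.76139475],
       [ 0.        ,  0.        ,  0.        ,  1.        ]])}
{'fx': 468.83598472868323, 'fy': 468.83598472868323, 'cx': 318.11005254572774, 'cy': 197.26069800437253, 'pose': array([[-1.03032177e-02, -9.90462799e-01,  1.37394639e-01,
         4.78392736e-01],
       [-9.99946881e-01,  1.01670881e-02, -1.69255435e-03,
         2.10876848e-02],
       [ 2.79508717e-04, -1.37404779e-01, -9.90514941e-01,
         1.18045648e+00],
       [ 0.00000000e+00,  0.00000000e+00,  0.00000000e+00,
         1.00000000e+00]])}
{'clock': 0.1, 'joint_pos': array([-1.18958765,  0.3327917 , -0.06471416,  1.46086924,  0.02158398,
        1.34987347, -0.08850327]), 'joint_velocities': array([-0.00116443, -0.00210513, -0.00033146, -0.00284888, -0.00097618,
       -0.00059918, -0.00053396]), 'tau': array([ 1.18900396e-03, -6.26744342e+01,  4.90801677e-02, -3.92428994e+01,
        1.64335559e-02,  6.91551453e-03,  4.91454250e-05]), 'position': array([0.24542105, 0.57439195, 0.19770045]), 'ee_rot': array([ 8.34535508e-01,  5.50953807e-01, -5.10268980e-04,  3.58388584e-04]), 'ft_force': array([-0.52595357, -0.51076583,  0.52388085]), 'torque': array([ 0.03121463, -0.05013348,  0.01220899]), 'grip_width': 0.9967302283712457}
```

View pics/scene1.png

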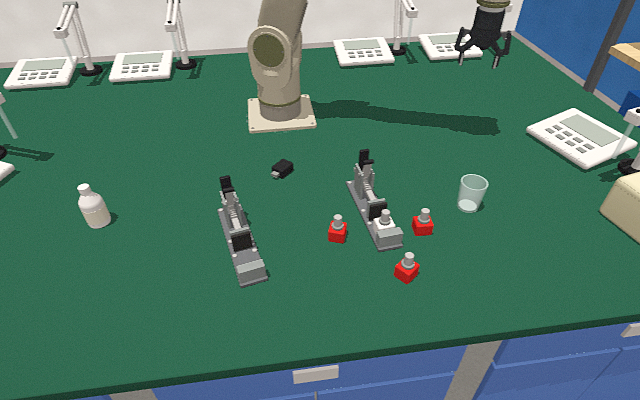

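View pics/top1.png

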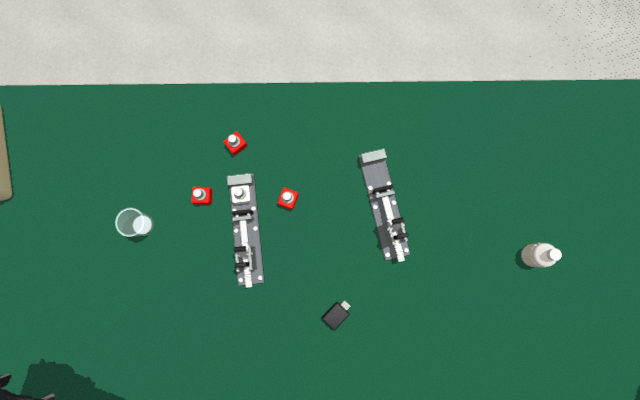

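Candidates in the top view:
- Loaded clamp at (245,230), with the white foot at (240,194).
- Empty clamp at (387,207), which is not wanted.
- Red look-alike feet at (235,143), (201,195) and (288,198), also not wanted.

I choose the clamp at (245,230) and check it in close crops.

```bash
python3 - <<'E'
from h import *
a=cv2.imread('pics/top1.png')[165:295,205:290]; b=cv2.imread('pics/scene1.png')[140:260,330:440]
cv2.imwrite('pics/c1.png',np.hstack([cv2.resize(a,(390,596),interpolation=2),cv2.resize(b,(400,596),interpolation=2)]))
print(a.shape)
for px in [(228,176),(252,175),(238,285),(263,284)]: print(px,onz('top',*px,.01))
E
```

```text
(130, 85, 3)
(228, 176) [0.69752865 0.24705539 0.01      ]
(252, 175) [0.69948258 0.18621466 0.01      ]
(238, 285) [0.42518041 0.21811207 0.01      ]
(263, 284) [0.42696518 0.15671819 0.01      ]
```

View pics/c1.png

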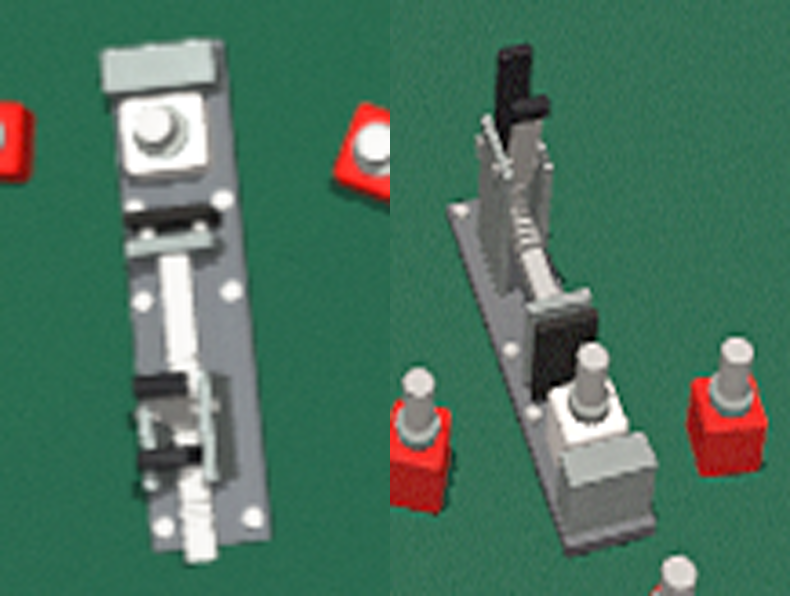

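```bash
python3 - <<'E'
from h import *
s=390/85;sy=596/130
P=lambda u,v,z:onz('top',205+(u+.5)/s-.5,165+(v+.5)/sy-.5,z)[:2]
B=[P(*p,.013) for p in [(163,527),(252,517),(142,300),(232,290),(135,207),(222,200)]]
m=[(B[i]+B[i+1])/2 for i in(0,2,4)]
print(B,m); d=m[2]-m[0]; print('bolt heading',np.degrees(np.arctan2(d[1],d[0])))
bl,br,tr=P(155,550,.01),P(270,540,.01),P(224,41,.01)
d=tr-br; h=np.arctan2(d[1],d[0]); print('edge',np.degrees(h),np.linalg.norm(d),np.linalg.norm(bl-br))
ex=np.array([np.cos(h),np.sin(h)]);ey=np.array([-ex[1],ex[0]])
for c,l in((br,(-.055,-.032)),(tr,(.22,-.032)),(bl,(-.055,.032))): print('origin',c-ex*l[0]-ey*l[1])
# origin avg
o=np.mean([c-ex*l[0]-ey*l[1] for c,l in((br,(-.055,-.032)),(tr,(.22,-.032)),(bl,(-.055,.032)))],0)
W=lambda x,y,z:np.r_[o+ex*x+ey*y,z]
A=cv2.imread('pics/top1.png');S=cv2.imread('pics/scene1.png')
for y in(-.013,.013):
  for x,z in((-.012,.144),(-.002,.144),(.034,.13)):
    print(x,y,z,'top crop',(proj('top',W(x,y,z))-[205,165])*[s,sy],'scene crop',(proj('scene',W(x,y,z))-[330,140])*[400/110,596/120])
print(o,np.degrees(h),'squeeze',W(-.003,0,.13))
E
```

```text
[array([0.43840536, 0.21254216]), array([0.44319415, 0.16497954]), array([0.56003998, 0.22546057]), array([0.5649719 , 0.17667304]), array([0.6108888 , 0.22998679]), array([0.61424981, 0.18253438])] [array([0.44079976, 0.18876085]), array([0.56250594, 0.20106681]), array([0.6125693 , 0.20626059])]
bolt heading 5.8171752616002985
edge 5.661516358365358 0.27367623966337 0.06171776277835109
origin [0.48241451 0.19289184]
origin [0.48109721 0.19276125]
origin [0.48408552 0.19074692]
-0.012 -0.013 0.144 top crop [189.34207991 463.28980414] scene crop [103.37634521  42.54088121]
-0.002 -0.013 0.144 top crop [187.49910477 442.25943798] scene crop [107.74291775  53.06234066]
0.034 -0.013 0.13 top crop [185.38032553 368.05961167] scene crop [122.68670395 114.56443797]
-0.012 0.013 0.144 top crop [134.97754486 469.29033423] scene crop [137.97064685  35.46561922]
-0.002 0.013 0.144 top crop [133.20618529 448.24386726] scene crop [142.55236078  45.89676648]
0.034 0.013 0.13 top crop [132.06228454 373.90837038] scene crop [157.99117226 107.0307638 ]
[0.48253241 0.19213334] 5.661516358365358 squeeze [0.47954705 0.19183739 0.13      ]
```

The crop confirms it: the white foot lies between the black pad and the fixed jaw. The clamp heading is about 5.7°, and the squeeze point is near (0.480, 0.192, 0.130). I'll turn the tool first, then move above the clamp.

Call:
{"op": "move_arm", "data": {"claw": [1,1,1,1,1,1,1,1], "dp": [[0,0,0],[0,0,0],[0,0,0],[0,0,0],[0,0,0],[0,0,0],[0,0,0],[0,0,0]], "turn": [[0,0,0.15],[0,0,0.15],[0,0,0.15],[0,0,0.15],[0,0,0.15],[0,0,0.15],[0,0,0.15],[0,0,0.15]], "grip_force": 60}}

```text
clock: 0.77
position: [0.2454, 0.5745, 0.198]
ee_rot: [0.994, 0.109, -0.0, 0.0]
ft_force: [-0.4, 0.0, -0.4]
grip_width: 1.003
```

Call:
{"op": "move_arm", "data": {"claw": [1,1,1], "dp": [[0,0,0],[0,0,0],[0,0,0]], "turn": [[0,0,0.15],[0,0,0.007],[0,0,0]]}}

```text
clock: 1.02
position: [0.2453, 0.5746, 0.1981]
ee_rot: [0.999, 0.052, -0.0, 0.0]
ft_force: [-0.6, 0.1, 0.3]
grip_width: 0.999
```

```bash
cat >> h.py <<'E'
from scipy.spatial.transform import Rotation as R
def rel(h=5.7,o=(.4825,.192),x=-.0005,z=.111):
    s=manip.get_obs(); M=R.from_quat(s['ee_rot']).as_matrix()
    e=np.array([np.cos(np.radians(h)),np.sin(np.radians(h))]); t=np.r_[np.array(o)+e*x,z]
    g=np.c_[np.r_[e,0],[e[1],-e[0],0],[0,0,-1]]
    print('clock',s['clock'],'pos',s['position'].round(4),'dp/0.2',(M.T@(t-s['position'])/.2).round(4),'turn/45',(np.degrees(R.from_matrix(M.T@g).as_rotvec())/45).round(4),'F',s['ft_force'].round(1),'w',s['grip_width'])
E
python3 -c "
from h import *
rel()"
```

```text
clock 1.0167 pos [0.2453 0.5746 0.1981] dp/0.2 [0.9771 2.0263 0.4363] turn/45 [0.0007 0.0003 0.0065] F [-0.6  0.1  0.3] w 0.998891599712031
```

Call:
{"op": "move_arm", "data": {"claw": [1,1,1,1,1,1,1,1], "dp": [[0.08,0.169,0],[0.08,0.169,0],[0.08,0.169,0],[0.08,0.169,0],[0.08,0.169,0],[0.08,0.169,0],[0.08,0.169,0],[0.08,0.169,0]], "turn": [[0,0,0.0065],[0,0,0],[0,0,0],[0,0,0],[0,0,0],[0,0,0],[0,0,0],[0,0,0]]}}

```text
clock: 1.68
position: [0.3997, 0.3162, 0.1985]
ee_rot: [0.999, 0.05, 0.0, -0.0]
ft_force: [0.7, -0.2, 0.3]
grip_width: 0.997
```

Call:
{"op": "move_arm", "data": {"claw": [1,1,1,1,1,1], "dp": [[0.08,0.169,0],[0.08,0.169,0],[0.08,0.169,0],[0.08,0.169,0],[0,0,0],[0,0,0]], "turn": [[0,0,0],[0,0,0],[0,0,0],[0,0,0],[0,0,0],[0,0,0]]}}

```text
clock: 2.18
position: [0.4767, 0.1874, 0.1985]
ee_rot: [0.999, 0.048, 0.0, 0.0]
ft_force: [-0.4, 0.8, 0.2]
grip_width: 0.998
```

```bash
python3 -c "
from h import *
rel()
print(cams.camera_info('wrist'))
snap('wrist','w1.png');snap('scene','s2.png')"
```

```text
clock 2.1833 pos [0.4767 0.1874 0.1985] dp/0.2 [ 0.0287 -0.02    0.4373] turn/45 [ 0.0002 -0.0003 -0.0053] F [-0.4  0.8  0.2] w 0.9978346202612166
{'fx': 309.70691628693146, 'fy': 309.70691628693146, 'cx': 315.48168737570114, 'cy': 202.21720732697042, 'tool_from_camera': array([[ 9.99999803e-01, -4.73888072e-04,  4.10763815e-04,
         1.98262440e-03],
       [ 3.52295755e-04,  9.66357410e-01,  2.57202705e-01,
        -6.43358562e-02],
       [-5.18829951e-04, -2.57202510e-01,  9.66357387e-01,
        -1.76241590e-01],
       [ 0.00000000e+00,  0.00000000e+00,  0.00000000e+00,
         1.00000000e+00]])}
```

View pics/w1.png

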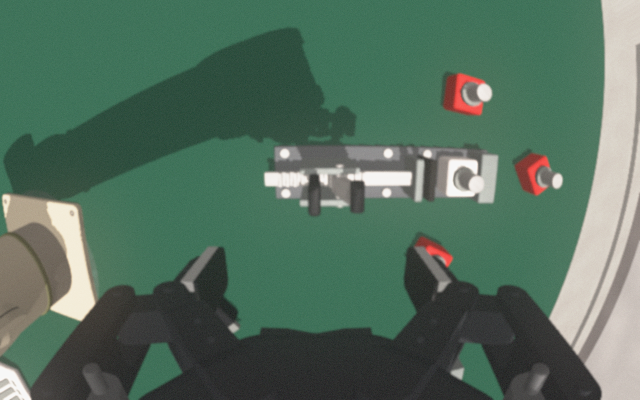

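View pics/s2.png

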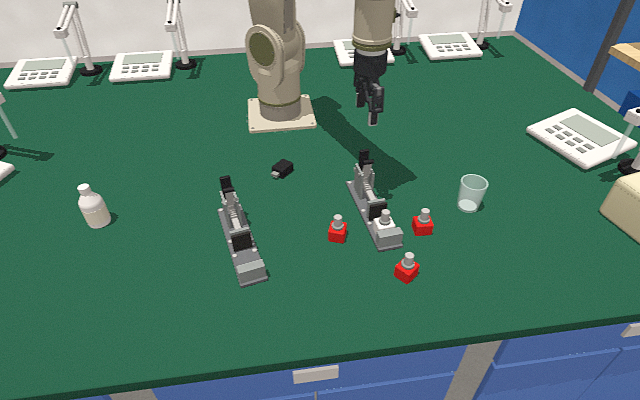

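The wrist view shows the handle top at about (315,180–213) and the roll at (357,180–211). I'll project my estimates into both views to check them.

```bash
cat >> h.py <<'E'
def wproj(p,s):
    i=cams.camera_info('wrist'); M=R.from_quat(s['ee_rot']).as_matrix(); T=np.array(i['tool_from_camera'])
    q=T[:3,:3].T@(M.T@(np.array(p)-s['position'])-T[:3,3]); r=np.hypot(q[0],q[1]); th=np.arctan2(r,q[2])
    return np.array([i['cx'],i['cy']])+i['fx']*th*q[:2]/r
def wonz(u,v,z,s):
    i=cams.camera_info('wrist'); M=R.from_quat(s['ee_rot']).as_matrix(); T=np.array(i['tool_from_camera'])
    a=np.array([u-i['cx'],v-i['cy']]); r=np.hypot(*a); th=r/i['fx']; d=np.r_[np.sin(th)*a/r,np.cos(th)]
    d=M@T[:3,:3]@d; o=s['position']+M@T[:3,3]; return o+d*(z-o[2])/d[2]
E
python3 - <<'E'
from h import *
s=manip.get_obs(); h=np.radians(5.7); ex=np.array([np.cos(h),np.sin(h)]);ey=np.array([-ex[1],ex[0]]);o=np.array([.4825,.192])
W=lambda x,y,z:np.r_[o+ex*x+ey*y,z]
for p in [(-.055,.032,.01),(-.055,-.032,.01),(.22,-.032,.01),(.22,.032,.01),(-.012,-.013,.144),(-.002,-.013,.144),(-.012,.013,.144),(-.002,.013,.144),(.034,0,.13),(.190,0,.046)]: print(p,wproj(W(*p),s).round(1))
print('tcp in scene',proj('scene',s['position']))
a=cv2.imread('pics/w1.png')[135:225,250:370];cv2.imwrite('pics/w1c.png',cv2.resize(a,None,fx=6,fy=6,interpolation=2))
a=cv2.imread('pics/w1.png')[135:225,390:510];cv2.imwrite('pics/w1d.png',cv2.resize(a,None,fx=6,fy=6,interpolation=2))
E
```

```text
(-0.055, 0.032, 0.01) [273.4 148.7]
(-0.055, -0.032, 0.01) [274.9 201. ]
(0.22, -0.032, 0.01) [482.4 201. ]
(0.22, 0.032, 0.01) [487.2 153.8]
(-0.012, -0.013, 0.144) [306.9 220.8]
(-0.002, -0.013, 0.144) [319.7 220.8]
(-0.012, 0.013, 0.144) [306.7 188.3]
(-0.002, 0.013, 0.144) [319.8 188.3]
(0.034, 0, 0.13) [363.3 200.2]
(0.19, 0, 0.046) [479.2 182.7]
tcp in scene [364.71668373 130.84537034]
```

View pics/w1c.png

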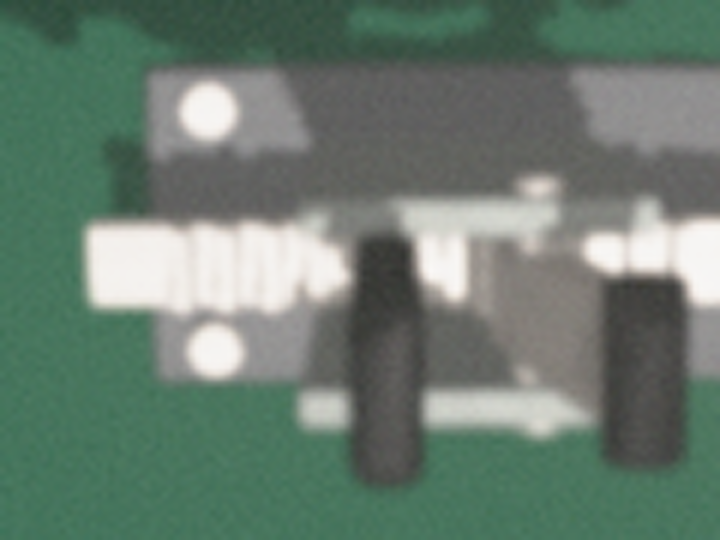

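The wrist view agrees with my estimate to within about 1 mm along the bar and 3 mm across it, so I'll shift slightly and go down.

Call:
{"op": "move_arm", "data": {"claw": [1,1,1,1,1], "dp": [[0.031,-0.025,0],[0,0,0.1],[0,0,0.1],[0,0,0],[0,0,0]], "turn": [[0,0,-0.005],[0,0,0],[0,0,0],[0,0,0],[0,0,0]]}}

```text
clock: 2.7
position: [0.4807, 0.1961, 0.1579]
ee_rot: [0.999, 0.051, -0.001, 0.0]
ft_force: [0.5, -0.2, 1.5]
grip_width: 1.0
```

```bash
python3 -c "
from h import *
rel()
a=snap('wrist','w2.png');b=snap('scene','s3.png')
cv2.imwrite('pics/s3c.png',cv2.resize(b[80:200,300:440,::-1],None,fx=5,fy=5,interpolation=2))"
```

```text
clock 2.7 pos [0.4807 0.1961 0.1579] dp/0.2 [0.0049 0.021  0.2347] turn/45 [0.0011 0.0023 0.0041] F [ 0.5 -0.2  1.5] w 1.0002951605677206
```

View pics/w2.png

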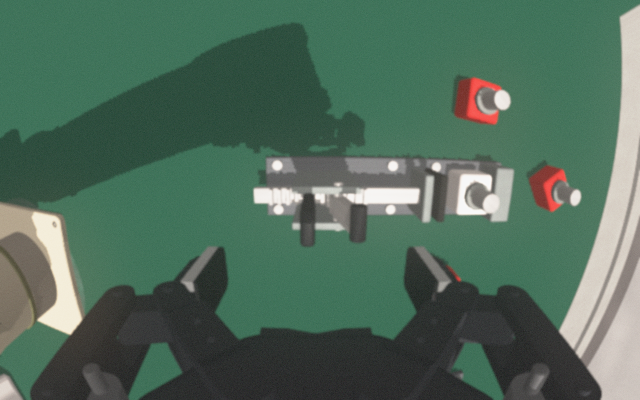

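View pics/s3c.png

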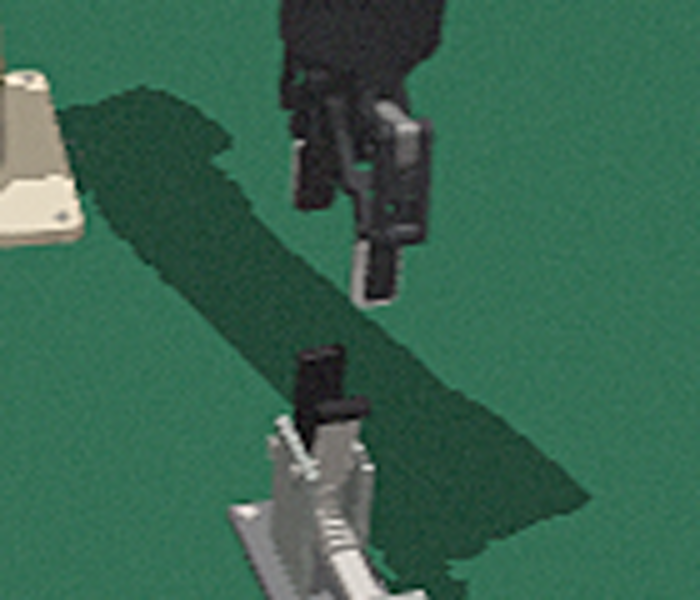

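```bash
python3 - <<'E'
from h import *
rel()
s=manip.get_obs(); h=np.radians(5.7); ex=np.array([np.cos(h),np.sin(h)]);ey=np.array([-ex[1],ex[0]]);o=np.array([.4825,.192])
W=lambda x,y,z:np.r_[o+ex*x+ey*y,z]
for p in [(-.055,.032,.01),(-.055,-.032,.01),(-.012,-.013,.144),(-.002,-.013,.144),(.034,-.013,.13)]: print(p,wproj(W(*p),s).round(1))
M=R.from_quat(s['ee_rot']).as_matrix()
for x in(-.0425,.0425):
  for y in(-.011,.011): print('finger end',wproj(s['position']+M@[x,y,-.013],s).round(1))
a=cv2.imread('pics/w2.png')[145:255,240:380];cv2.imwrite('pics/w2c.png',cv2.resize(a,None,fx=5,fy=5,interpolation=2))
E
```

```text
clock 2.8 pos [0.4818 0.196  0.1595] dp/0.2 [-0.0016  0.0205  0.2425] turn/45 [-0.0007 -0.0013  0.0025] F [ 0.2 -0.2  0.7] w 1.0011637851580155
(-0.055, 0.032, 0.01) [262.  156.6]
(-0.055, -0.032, 0.01) [264.1 214.2]
(-0.012, -0.013, 0.144) [294.8 245.9]
(-0.002, -0.013, 0.144) [309.7 246. ]
(0.034, -0.013, 0.13) [360.2 238.2]
finger end [236.8 219.1]
finger end [239.9 254.5]
finger end [387.2 219.1]
finger end [384.4 254.6]
```

View pics/w2c.png

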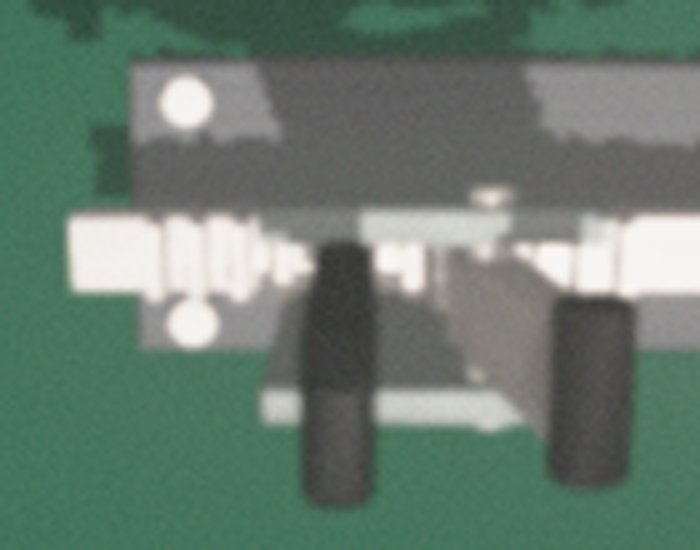

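The image puts the fingers symmetric about column 315, with the handle at columns 300–315 and the roll front at 367. Along x this is nearly centred. I need about -4 mm in world y, then down to z 0.111.

Call:
{"op": "move_arm", "data": {"claw": [1,1,1,1,1,1,1,1], "dp": [[0.004,0.02,0],[0,0,0],[0,0,0.06],[0,0,0.06],[0,0,0.06],[0,0,0.06],[0,0,0],[0,0,0]], "turn": [[0,0,0.002],[0,0,0],[0,0,0],[0,0,0],[0,0,0],[0,0,0],[0,0,0],[0,0,0]]}}

```text
clock: 3.47
position: [0.4827, 0.1911, 0.1107]
ee_rot: [0.999, 0.049, -0.0, 0.0]
ft_force: [0.7, -1.1, -0.1]
grip_width: 0.998
```

```bash
python3 -c "
from h import *
rel()
a=snap('wrist','w3.png');b=snap('scene','s4.png')
rel()
cv2.imwrite('pics/s4c.png',cv2.resize(b[100:220,300:440,::-1],None,fx=5,fy=5,interpolation=2))"
```

```text
clock 3.4667 pos [0.4827 0.1911 0.1107] dp/0.2 [-0.0029 -0.0047 -0.0014] turn/45 [ 0.0001  0.0003 -0.0016] F [ 0.7 -1.1 -0.1] w 0.9977170044427617
clock 3.5667 pos [0.4832 0.1914 0.1115] dp/0.2 [-0.0059 -0.0033  0.0024] turn/45 [-0.0009 -0.0016 -0.0015] F [-0.7  0.7 -0.7] w 1.0010444125406197
```

View pics/w3.png

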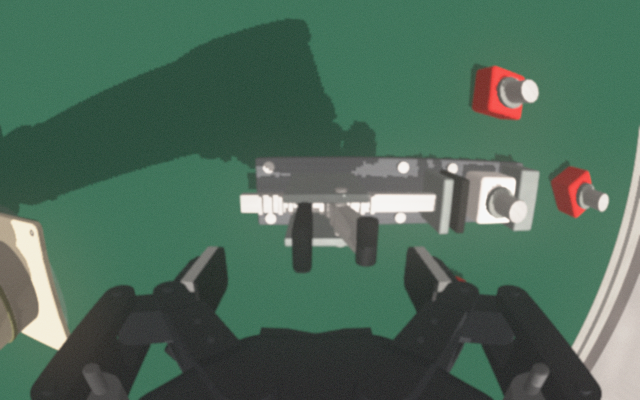

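View pics/s4c.png

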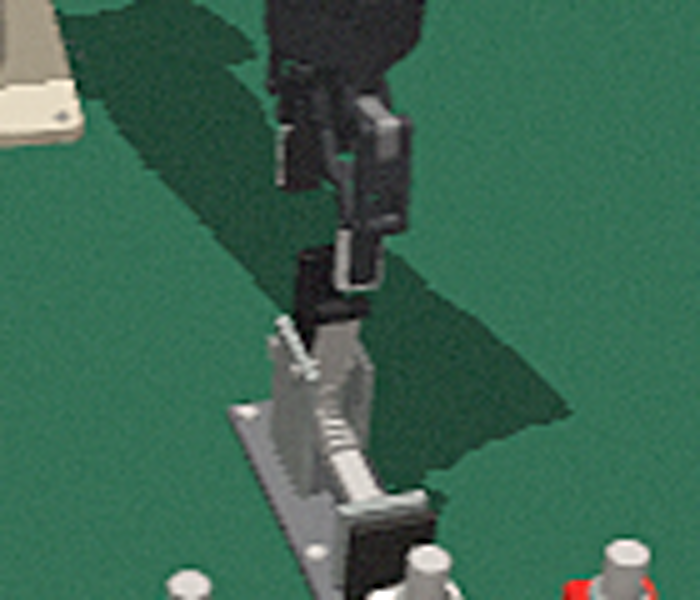

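```bash
python3 - <<'E'
from h import *
s=manip.get_obs();M=R.from_quat(s['ee_rot']).as_matrix()
for z in(0,-.013,-.025,-.035):
  for x,y in((.0425,-.011),(.0425,.011),(.057,0)): p=s['position']+M@[x,y,z]; print(z,x,y,'w',wproj(p,s).round(1),'scenecrop',((proj('scene',p)-[300,100])*5).round())
E
```

```text
0 0.0425 -0.011 w [382.5 212.5] scenecrop [365. 348.]
0 0.0425 0.011 w [380.1 246.1] scenecrop [324. 355.]
0 0.057 0 w [403.8 229.2] scenecrop [354. 368.]
-0.013 0.0425 -0.011 w [387.2 219.1] scenecrop [367. 328.]
-0.013 0.0425 0.011 w [384.4 254.6] scenecrop [326. 334.]
-0.013 0.057 0 w [409.7 236.8] scenecrop [356. 347.]
-0.025 0.0425 -0.011 w [392.1 226.1] scenecrop [369. 308.]
-0.025 0.0425 0.011 w [388.8 263.6] scenecrop [328. 315.]
-0.025 0.057 0 w [415.7 244.6] scenecrop [358. 328.]
-0.035 0.0425 -0.011 w [396.7 232.7] scenecrop [371. 292.]
-0.035 0.0425 0.011 w [392.8 271.9] scenecrop [329. 299.]
-0.035 0.057 0 w [421.4 251.9] scenecrop [359. 312.]
```

Both views suggest the open finger ends sit about 35 mm behind the TCP, more than the 13 mm stated. I'll rise clear and look at the finger ends at the squeeze widths before touching anything.

Call:
{"op": "move_arm", "data": {"claw": [1,1,0.5,0.5,0.5,0.5,0.5,0.5], "dp": [[0,0,-0.2],[0,0,-0.2],[0,0,0],[0,0,0],[0,0,0],[0,0,0],[0,0,0],[0,0,0]], "turn": [[0,0,0],[0,0,0],[0,0,0],[0,0,0],[0,0,0],[0,0,0],[0,0,0],[0,0,0]]}}

```text
clock: 4.23
position: [0.4822, 0.191, 0.1897]
ee_rot: [0.999, 0.049, -0.001, 0.0]
ft_force: [0.3, 0.2, -0.4]
grip_width: 0.502
```

```bash
python3 - <<'E'
from h import *
rel()
s=manip.get_obs();M=R.from_quat(s['ee_rot']).as_matrix()
b=snap('scene','s5.png');a=snap('wrist','w5.png'); w=s['grip_width']*.0425
b=b[50:170,300:440,::-1]
b=cv2.resize(b,None,fx=5,fy=5,interpolation=2)
for z,c in((0,(0,0,255)),(-.013,(0,255,255)),(-.035,(255,0,255))):
  for x in(-w,w):
    for y in(-.011,.011):
      p=s['position']+M@[x,y,z]; q=(proj('scene',p)-[300,50])*5; cv2.circle(b,tuple(int(t) for t in q),3,c,-1)
cv2.imwrite('pics/s5c.png',b)
E
```

```text
clock 4.2333 pos [0.4822 0.191  0.1897] dp/0.2 [-2.000e-04 -5.100e-03  3.933e-01] turn/45 [ 0.0008  0.0016 -0.0013] F [ 0.3  0.2 -0.4] w 0.5020568752643454
```

View pics/s5c.png

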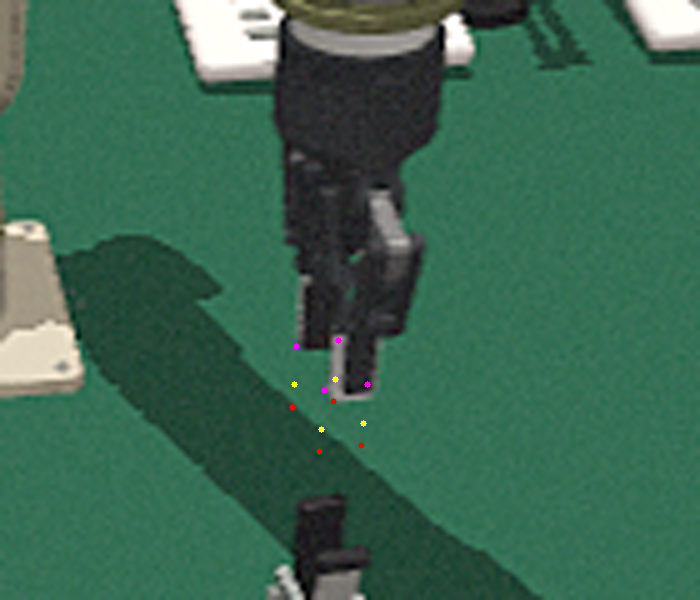

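View pics/w5.png

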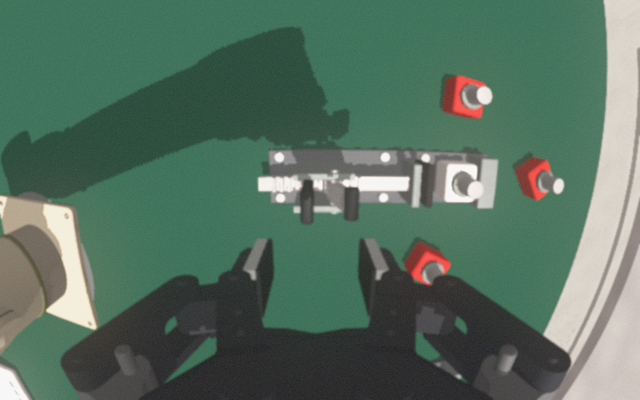

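Call:
{"op": "move_arm", "data": {"claw": [0,0,0,0,0,0,0], "dp": [[0,0,0],[0,0,0],[0,0,0],[0,0,0],[0,0,0],[0,0,0],[0,0,0]], "turn": [[0,0,0],[0,0,0],[0,0,0],[0,0,0],[0,0,0],[0,0,0],[0,0,0]]}}

```text
clock: 4.92
position: [0.4826, 0.1912, 0.1904]
ee_rot: [0.999, 0.049, -0.0, -0.0]
ft_force: [0.6, -0.1, 0.3]
grip_width: -0.002
```

```bash
python3 - <<'E'
from h import *
rel(); print(manip.grip_depth)
s=manip.get_obs();M=R.from_quat(s['ee_rot']).as_matrix()
b=snap('scene','s6.png');a=snap('wrist','w6.png');t=snap('top','t6.png')
w=s['grip_width']*.0425
O=[]
for im,f,(u,v) in((b,lambda p:proj('scene',p),(310,60)),(a,lambda p:wproj(p,s),(250,190))):
  im=cv2.resize(im[v:v+110,u:u+130,::-1],None,fx=5.4,fy=5.4,interpolation=2)[:,:400 if 0 else None]
  for z,c in((0,(0,0,255)),(-.013,(0,255,255)),(-.035,(255,0,255))):
   for x in(-w,w):
    for y in(-.011,.011):
      q=(f(s['position']+M@[x,y,z])-[u,v])*5.4; cv2.circle(im,tuple(int(t) for t in q),3,c,-1)
  O.append(im)
for k in(0,1): cv2.imwrite(f'pics/s6c{k}.png',O[k])
E
```

```text
clock 4.9167 pos [0.4826 0.1912 0.1904] dp/0.2 [-0.0027 -0.0039  0.397 ] turn/45 [-0.0001  0.     -0.0013] F [ 0.6 -0.1  0.3] w -0.001952639584129061
0.0187
```

View pics/s6c0.png

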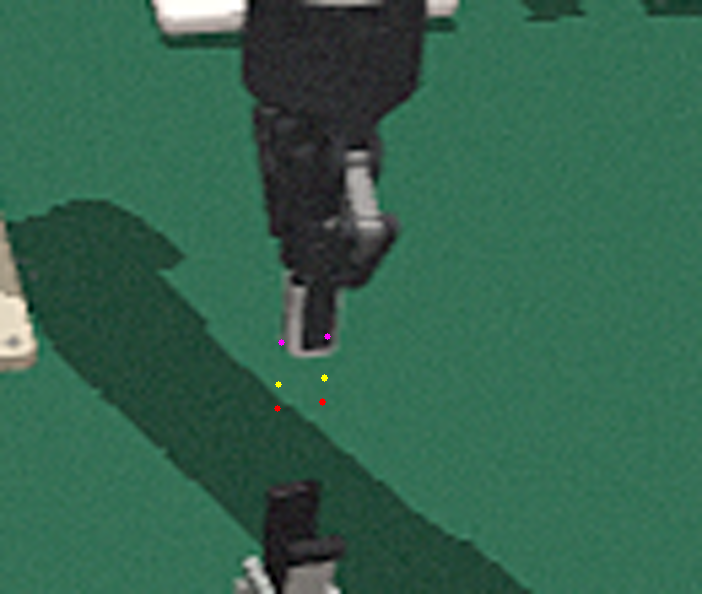

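View pics/s6c1.png

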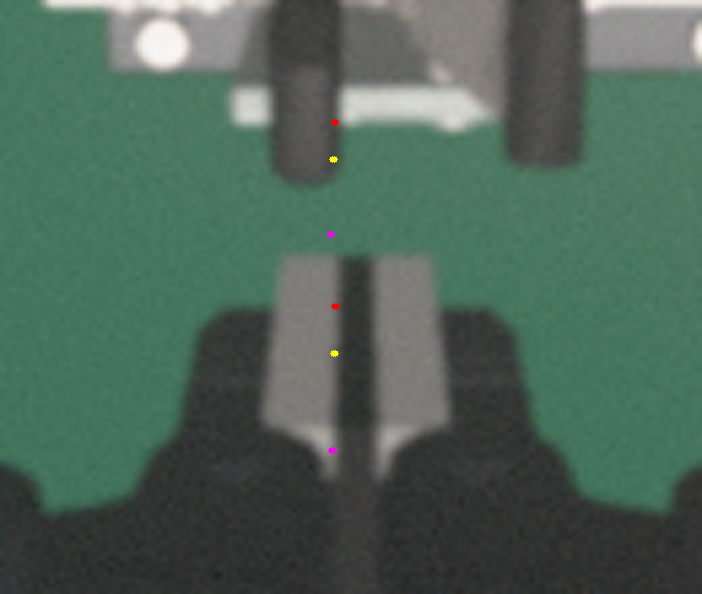

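View pics/t6.png

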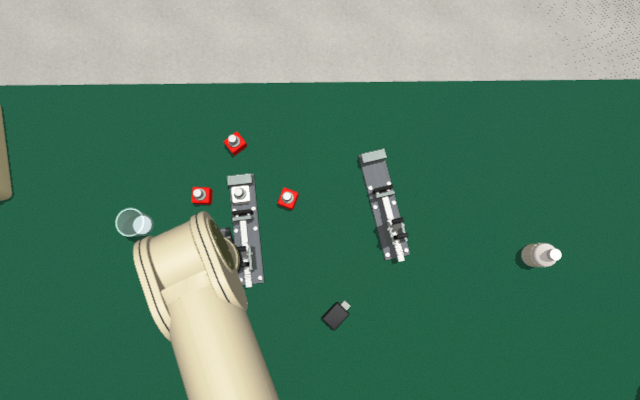

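Shut, the visible finger ends are still about 28 mm short of the reported TCP. The cameras and the stated tool frame disagree, so I'll touch a clear patch of bench with shut fingers about 100 mm to the clamp's left to settle it.

Call:
{"op": "move_arm", "data": {"claw": [0,0,0,0,0,0,0,0], "dp": [[0,-0.2,0],[0,-0.2,0],[0,-0.2,0],[0,0,0.2],[0,0,0.2],[0,0,0.2],[0,0,0.2],[0,0,0.05]], "turn": [[0,0,0],[0,0,0],[0,0,0],[0,0,0],[0,0,0],[0,0,0],[0,0,0],[0,0,0]]}}

```text
clock: 5.73
position: [0.4675, 0.3083, 0.0146]
ee_rot: [0.999, 0.049, -0.003, 0.003]
ft_force: [-1.7, -1.5, -0.7]
grip_width: -0.0
```

Call:
{"op": "move_arm", "data": {"claw": [0,0,0,0], "dp": [[0,0,0.04],[0,0,0],[0,0,0.02],[0,0,0]], "turn": [[0,0,0],[0,0,0],[0,0,0],[0,0,0]]}}

```text
clock: 6.07
position: [0.472, 0.3115, 0.0101]
ee_rot: [0.999, 0.049, 0.001, -0.001]
ft_force: [-0.5, 0.1, -0.8]
grip_width: -0.007
```

```bash
python3 -c "
from h import *
rel()
b=snap('scene','s7.png')
cv2.imwrite('pics/s7c.png',cv2.resize(b[90:210,350:490,::-1],None,fx=5,fy=5,interpolation=2))"
```

```text
clock 6.0667 pos [0.472  0.3115 0.0101] dp/0.2 [-0.0076  0.599  -0.5057] turn/45 [-0.0023 -0.003  -0.0014] F [-0.5  0.1 -0.8] w -0.007326983671931475
```

View pics/s7c.png

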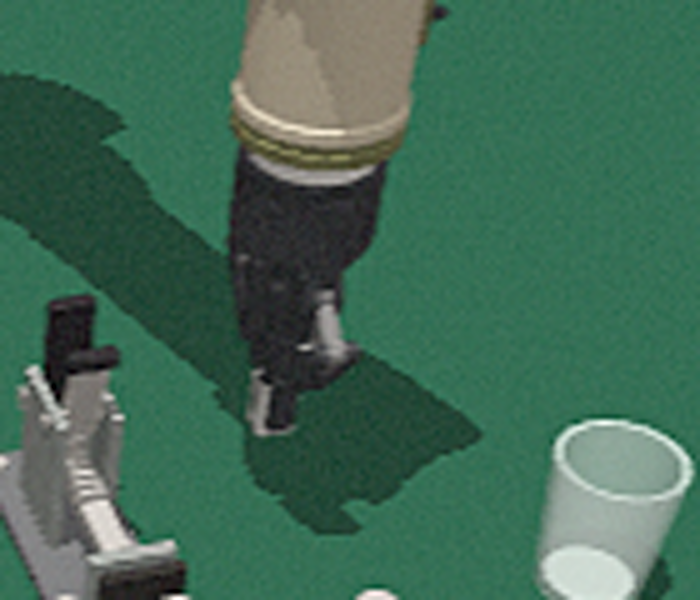

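Call:
{"op": "move_arm", "data": {"claw": [0,0,0,0], "dp": [[0,0,0.025],[0,0,0],[0,0,0.025],[0,0,0]], "turn": [[0,0,0],[0,0,0],[0,0,0],[0,0,0]]}}

```text
clock: 6.45
position: [0.4705, 0.3105, -0.0022]
ee_rot: [0.999, 0.049, -0.0, 0.0]
ft_force: [-0.3, 0.2, -1.2]
grip_width: -0.001
```

Call:
{"op": "move_arm", "data": {"claw": [0,0,0,0], "dp": [[0,0,0.02],[0,0,0],[0,0,0.02],[0,0,0]], "turn": [[0,0,0],[0,0,0],[0,0,0],[0,0,0]]}}

```text
clock: 6.78
position: [0.4705, 0.3104, -0.0103]
ee_rot: [0.999, 0.049, -0.0, 0.0]
ft_force: [0.2, 0.1, -0.9]
grip_width: 0.002
```

The TCP reads 10 mm below the bench with no contact, so the fingers really are shorter than stated. I'll find where they touch.

Call:
{"op": "move_arm", "data": {"claw": [0,0,0,0], "dp": [[0,0,0.025],[0,0,0],[0,0,0.025],[0,0,0]], "turn": [[0,0,0],[0,0,0],[0,0,0],[0,0,0]]}}

```text
clock: 7.12
position: [0.4704, 0.3104, -0.0205]
ee_rot: [0.999, 0.049, -0.0, 0.0]
ft_force: [-0.5, 0.1, -0.7]
grip_width: -0.006
```

Call:
{"op": "move_arm", "data": {"claw": [0,0], "dp": [[0,0,0.015],[0,0,0]], "turn": [[0,0,0],[0,0,0]]}}

```text
clock: 7.28
position: [0.4706, 0.3105, -0.0231]
ee_rot: [0.999, 0.049, -0.0, 0.0]
ft_force: [-0.1, 0.1, 0.5]
grip_width: 0.005
```

Call:
{"op": "move_arm", "data": {"claw": [0,0], "dp": [[0,0,0.015],[0,0,0]], "turn": [[0,0,0],[0,0,0]]}}

```text
clock: 7.45
position: [0.4707, 0.3105, -0.026]
ee_rot: [0.999, 0.049, -0.0, 0.0]
ft_force: [-0.3, 0.7, 0.0]
grip_width: -0.002
```

Call:
{"op": "move_arm", "data": {"claw": [0,0], "dp": [[0,0,0.015],[0,0,0]], "turn": [[0,0,0],[0,0,0]]}}

```text
clock: 7.62
position: [0.4707, 0.3105, -0.029]
ee_rot: [0.999, 0.049, -0.0, 0.0]
ft_force: [0.5, -0.1, -0.4]
grip_width: -0.004
```

Call:
{"op": "move_arm", "data": {"claw": [0,0], "dp": [[0,0,0.01],[0,0,0]], "turn": [[0,0,0],[0,0,0]]}}

```text
clock: 7.78
position: [0.4707, 0.3106, -0.0309]
ee_rot: [0.999, 0.049, -0.0, 0.0]
ft_force: [-0.3, -0.3, 0.1]
grip_width: 0.004
```

```bash
python3 -c "
from h import *
rel()
b=snap('scene','s8.png')
cv2.imwrite('pics/s8c.png',cv2.resize(b[90:210,350:490,::-1],None,fx=5,fy=5,interpolation=2))"
```

```text
clock 7.7833 pos [ 0.4707  0.3106 -0.0309] dp/0.2 [-0.0024  0.5959 -0.7094] turn/45 [ 0.0001  0.0003 -0.0013] F [-0.3 -0.3  0.1] w 0.003966370758237265
```

View pics/s8c.png

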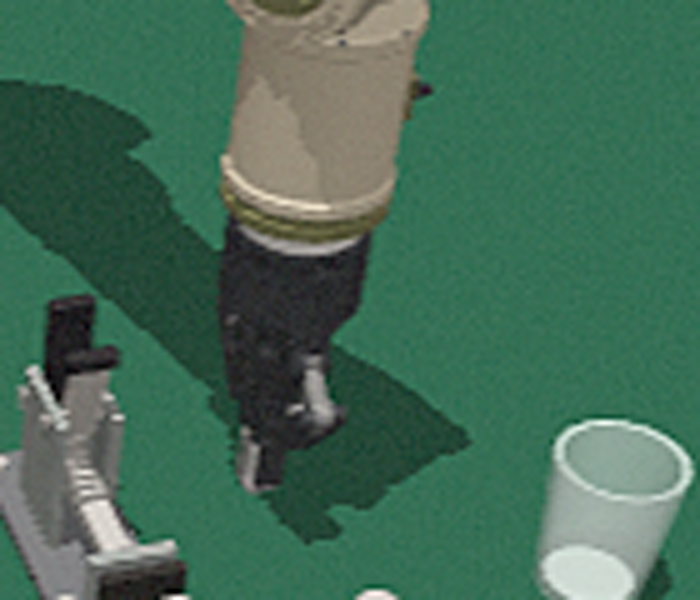

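Call:
{"op": "move_arm", "data": {"claw": [0,0], "dp": [[0,0,0.012],[0,0,0]], "turn": [[0,0,0],[0,0,0]]}}

```text
clock: 8.0
position: [0.4711, 0.3109, -0.0327]
ee_rot: [0.999, 0.049, 0.0, -0.0]
ft_force: [0.2, 0.3, 2.4]
grip_width: 0.004
```

Call:
{"op": "move_arm", "data": {"claw": [0,0], "dp": [[0,0,0.012],[0,0,0]], "turn": [[0,0,0],[0,0,0]]}}

```text
clock: 8.17
position: [0.4712, 0.3109, -0.0329]
ee_rot: [0.999, 0.049, -0.0, -0.001]
ft_force: [-10.6, -7.8, 32.4]
grip_width: 0.001
```

The bench contact is at TCP z = -0.0325, so the real finger ends are about 32 mm behind the reported TCP. For finger ends about 20 mm below the squeeze point I'll use TCP z ≈ 0.076. I rise, move back over the clamp and open.

Call:
{"op": "move_arm", "data": {"claw": [0,0,0,0,0,0,1,1], "dp": [[0,0,-0.18],[0,0,-0.18],[0,0,-0.18],[0,0,-0.18],[0,0,-0.18],[0,0,-0.1],[0,0.198,0],[0,0.198,0]], "turn": [[0,0,0],[0,0,0],[0,0,0],[0,0,0],[0,0,0],[0,0,0],[0,0,0],[0,0,0]]}}

```text
clock: 8.83
position: [0.4789, 0.2332, 0.1659]
ee_rot: [0.999, 0.051, 0.001, -0.001]
ft_force: [1.1, -1.2, 0.2]
grip_width: 0.273
```

Call:
{"op": "move_arm", "data": {"claw": [1,1,1,1,1,1], "dp": [[0,0.198,0],[0,0,0],[0,0,0],[0,0,0],[0,0,0],[0,0,0]], "turn": [[0,0,0],[0,0,0],[0,0,0],[0,0,0],[0,0,0],[0,0,0]]}}

```text
clock: 9.33
position: [0.4822, 0.1937, 0.1644]
ee_rot: [0.999, 0.05, -0.0, 0.0]
ft_force: [-0.8, 0.6, -0.2]
grip_width: 0.998
```

```bash
python3 -c "
from h import *
rel(z=.076)"
```

```text
clock 9.3333 pos [0.4822 0.1937 0.1644] dp/0.2 [-0.0017  0.0084  0.442 ] turn/45 [0.     0.0003 0.0014] F [-0.8  0.6 -0.2] w 0.9981851541811482
```

Call:
{"op": "move_arm", "data": {"claw": [1,1,1,1,1,1,1], "dp": [[0.003,0.006,0.08],[0,0,0.08],[0,0,0.08],[0,0,0.08],[0,0,0.06],[0,0,0],[0,0,0]], "turn": [[0,0,0],[0,0,0],[0,0,0],[0,0,0],[0,0,0],[0,0,0],[0,0,0]]}}

```text
clock: 9.92
position: [0.4828, 0.1918, 0.0883]
ee_rot: [0.999, 0.05, -0.001, 0.0]
ft_force: [0.0, 0.3, 0.5]
grip_width: 1.001
```

```bash
python3 -c "
from h import *
rel(z=.076)
a=snap('wrist','w9.png');b=snap('scene','s9.png')
rel(z=.076)
cv2.imwrite('pics/w9c.png',cv2.resize(a[170:300,180:460,::-1],None,fx=2.8,fy=2.8,interpolation=2))
cv2.imwrite('pics/s9c.png',cv2.resize(b[110:230,300:440,::-1],None,fx=5,fy=5,interpolation=2))"
```

```text
clock 9.9167 pos [0.4828 0.1918 0.0883] dp/0.2 [-0.0039 -0.0013  0.0615] turn/45 [0.0009 0.0014 0.0001] F [0.  0.3 0.5] w 1.0005961902398481
clock 10.0167 pos [0.4837 0.1919 0.0894] dp/0.2 [-0.0085 -0.0012  0.0672] turn/45 [-0.0006 -0.0013 -0.0005] F [-1.1  0.5  0.3] w 1.0002579914271235
```

View pics/w9c.png

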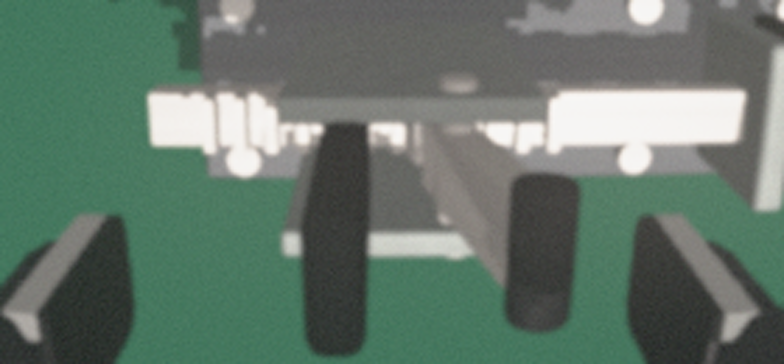

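View pics/s9c.png

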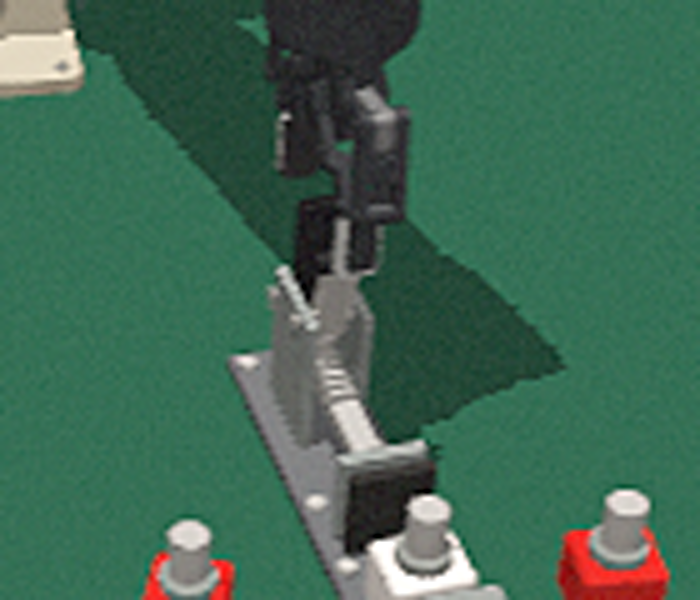

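Fingers straddle the handle and roll: left gap about 29 mm, right about 8.5 mm, essentially balanced. I'll go down the last 13 mm, shift 2 mm in y, then close slowly.

Call:
{"op": "move_arm", "data": {"claw": [1,1,0.7,0.6,0.5,0.4,0.3,0.25], "dp": [[-0.002,0.01,0.065],[0,0,0],[0,0,0],[0,0,0],[0,0,0],[0,0,0],[0,0,0],[0,0,0]], "turn": [[0,0,0],[0,0,0],[0,0,0],[0,0,0],[0,0,0],[0,0,0],[0,0,0],[0,0,0]]}}

```text
clock: 10.68
position: [0.4832, 0.1901, 0.0799]
ee_rot: [0.999, 0.049, -0.0, -0.001]
ft_force: [-23.7, -7.9, 45.1]
grip_width: 0.292
```

```bash
python3 -c "
from h import *
a=snap('wrist','w10.png');b=snap('scene','s10.png')
rel(z=.076)
cv2.imwrite('pics/w10c.png',cv2.resize(a[170:300,180:560,::-1],None,fx=2.1,fy=2.1,interpolation=2))
cv2.imwrite('pics/s10c.png',cv2.resize(b[110:230,300:440,::-1],None,fx=5,fy=5,interpolation=2))"
```

```text
clock 10.7833 pos [0.4832 0.19   0.0798] dp/0.2 [-0.0051 -0.01    0.0192] turn/45 [-0.0035 -0.0005 -0.0011] F [-22.7  -7.3  42.6] w 0.2838265129258872
```

View pics/w10c.png

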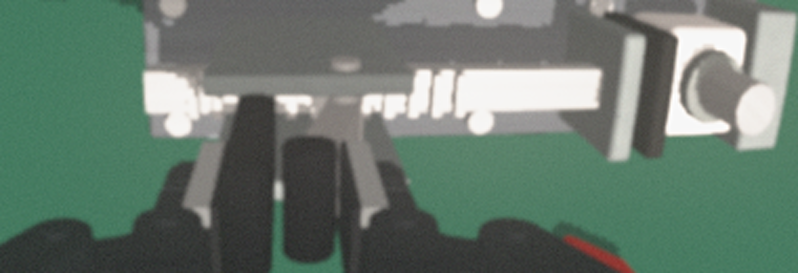

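View pics/s10c.png

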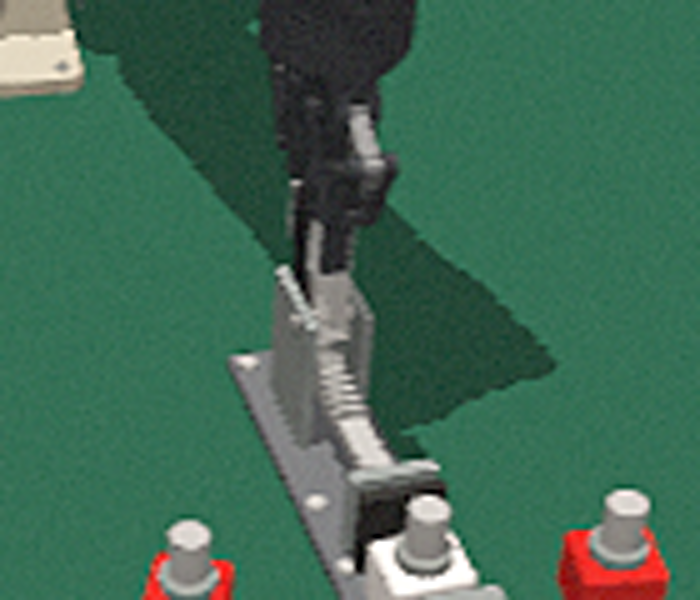

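The first squeeze worked: opening 0.284 (24 mm), and the jaw moved towards the foot. There's a 43 N upward load from the fingers swinging forward, so I'll raise the command 3 mm while releasing.

Call:
{"op": "move_arm", "data": {"claw": [0.6,1,1,1,1,1,1,1], "dp": [[0,0,0],[0,0,0],[0,0,-0.015],[0,0,0],[0,0,0],[0,0,0],[0,0,0],[0,0,0]], "turn": [[0,0,0],[0,0,0],[0,0,0],[0,0,0],[0,0,0],[0,0,0],[0,0,0],[0,0,0]]}}

```text
clock: 11.45
position: [0.4829, 0.1892, 0.0784]
ee_rot: [0.999, 0.049, -0.0, 0.0]
ft_force: [0.4, -0.2, 0.4]
grip_width: 0.998
```

```bash
python3 -c "
from h import *
rel(z=.079)
a=snap('wrist','w11.png')
cv2.imwrite('pics/w11c.png',cv2.resize(a[170:300,180:560,::-1],None,fx=2.1,fy=2.1,interpolation=2))"
```

```text
clock 11.45 pos [0.4829 0.1892 0.0784] dp/0.2 [-0.0033 -0.014  -0.0028] turn/45 [ 0.0001  0.0004 -0.0013] F [ 0.4 -0.2  0.4] w 0.9980396116225045
```

View pics/w11c.png

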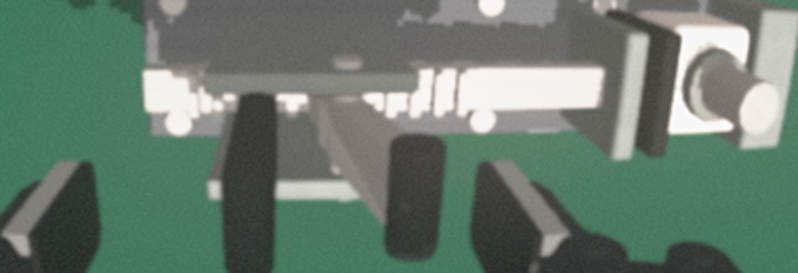

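It sprang back. Second squeeze.

Call:
{"op": "move_arm", "data": {"claw": [0.7,0.6,0.5,0.4,0.3,0.24,0.24,0.24], "dp": [[0,-0.005,-0.005],[0,0,-0.003],[0,0,-0.003],[0,0,-0.003],[0,0,-0.003],[0,0,0],[0,0,0],[0,0,0]], "turn": [[0,0,0],[0,0,0],[0,0,0],[0,0,0],[0,0,0],[0,0,0],[0,0,0],[0,0,0]]}}

```text
clock: 12.17
position: [0.4825, 0.1905, 0.0842]
ee_rot: [0.999, 0.049, -0.0, -0.001]
ft_force: [-15.0, -3.7, 28.2]
grip_width: 0.272
```

Call:
{"op": "move_arm", "data": {"claw": [0.6,1,1,1,1,1,1,1], "dp": [[0,0,0],[0,0,0.006],[0,0,0.006],[0,0,0],[0,0,0],[0,0,0],[0,0,0],[0,0,0]], "turn": [[0,0,0],[0,0,0],[0,0,0],[0,0,0],[0,0,0],[0,0,0],[0,0,0],[0,0,0]]}}

```text
clock: 12.83
position: [0.4829, 0.1903, 0.0796]
ee_rot: [0.999, 0.049, -0.0, -0.0]
ft_force: [0.2, -0.6, 0.3]
grip_width: 1.003
```

```bash
python3 -c "
from h import *
rel(z=.079)
a=snap('wrist','w12.png')
cv2.imwrite('pics/w12c.png',cv2.resize(a[170:300,180:560,::-1],None,fx=2.1,fy=2.1,interpolation=2))"
```

```text
clock 12.8333 pos [0.4829 0.1903 0.0796] dp/0.2 [-0.0037 -0.0088  0.0028] turn/45 [-0.      0.0001 -0.0013] F [ 0.2 -0.6  0.3] w 1.0026408360995391
```

View pics/w12c.png

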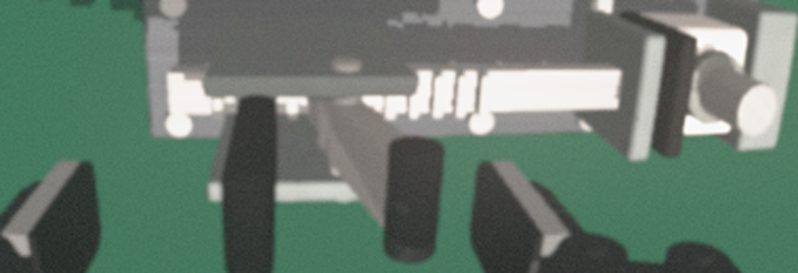

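The second tooth caught: the jaw is close to the foot. Third squeeze.

Call:
{"op": "move_arm", "data": {"claw": [0.7,0.6,0.5,0.4,0.3,0.24,0.24,0.24], "dp": [[0,0,-0.005],[0,0,-0.003],[0,0,-0.003],[0,0,-0.003],[0,0,-0.003],[0,0,0],[0,0,0],[0,0,0]], "turn": [[0,0,0],[0,0,0],[0,0,0],[0,0,0],[0,0,0],[0,0,0],[0,0,0],[0,0,0]]}}

```text
clock: 13.55
position: [0.4824, 0.1905, 0.0852]
ee_rot: [0.999, 0.049, -0.001, -0.001]
ft_force: [-16.3, -5.5, 29.1]
grip_width: 0.269
```

Call:
{"op": "move_arm", "data": {"claw": [0.6,1,1,1,1,1,1,1], "dp": [[0,0,0],[0,0,0.008],[0,0,0.008],[0,0,0],[0,0,0],[0,0,0],[0,0,0],[0,0,0]], "turn": [[0,0,0],[0,0,0],[0,0,0],[0,0,0],[0,0,0],[0,0,0],[0,0,0],[0,0,0]]}}

```text
clock: 14.22
position: [0.4829, 0.1903, 0.0798]
ee_rot: [0.999, 0.049, -0.0, 0.0]
ft_force: [0.0, 0.2, -0.1]
grip_width: 0.998
```

```bash
python3 -c "
from h import *
rel(z=.079)
a=snap('wrist','w13.png')
cv2.imwrite('pics/w13c.png',cv2.resize(a[170:300,180:560,::-1],None,fx=2.1,fy=2.1,interpolation=2))"
```

```text
clock 14.2167 pos [0.4829 0.1903 0.0798] dp/0.2 [-0.0038 -0.0089  0.0038] turn/45 [ 0.      0.0001 -0.0012] F [ 0.   0.2 -0.1] w 0.997670247754674
```

View pics/w13c.png

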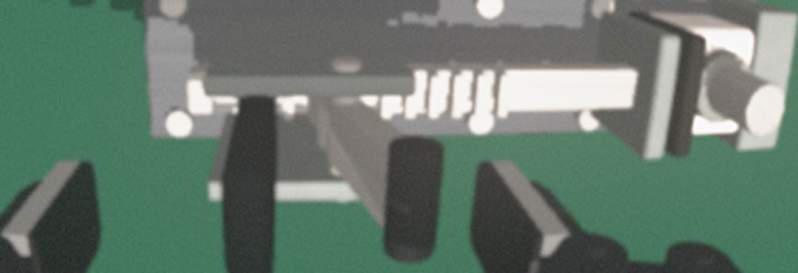

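The pad now pushes the foot: the stub moved from column 757 to 765 in the crop. It's not stalled yet, so I'll do a fourth squeeze.

Call:
{"op": "move_arm", "data": {"claw": [0.7,0.6,0.5,0.4,0.3,0.24,0.24,0.24], "dp": [[0,0,-0.005],[0,0,-0.003],[0,0,-0.003],[0,0,-0.003],[0,0,-0.003],[0,0,0],[0,0,0],[0,0,0]], "turn": [[0,0,0],[0,0,0],[0,0,0],[0,0,0],[0,0,0],[0,0,0],[0,0,0],[0,0,0]]}}

```text
clock: 14.93
position: [0.4844, 0.1907, 0.0857]
ee_rot: [0.999, 0.049, 0.001, -0.001]
ft_force: [-4.3, -3.3, 21.9]
grip_width: 0.311
```

Call:
{"op": "move_arm", "data": {"claw": [0.6,1,1,1,1,1,1,1], "dp": [[0,0,0],[0,0,0.008],[0,0,0.008],[0,0,0],[0,0,0],[0,0,0],[0,0,0],[0,0,0]], "turn": [[0,0,0],[0,0,0],[0,0,0],[0,0,0],[0,0,0],[0,0,0],[0,0,0],[0,0,0]]}}

```text
clock: 15.6
position: [0.4829, 0.1902, 0.08]
ee_rot: [0.999, 0.049, -0.0, -0.0]
ft_force: [0.9, 0.1, 0.1]
grip_width: 1.003
```

```bash
python3 -c "
from h import *
rel(z=.079)
a=snap('wrist','w14.png')
cv2.imwrite('pics/w14c.png',cv2.resize(a[170:300,180:560,::-1],None,fx=2.1,fy=2.1,interpolation=2))"
```

```text
clock 15.6 pos [0.4829 0.1902 0.08  ] dp/0.2 [-0.0036 -0.0089  0.0049] turn/45 [-0.      0.0001 -0.0013] F [0.9 0.1 0.1] w 1.0027317758778171
```

View pics/w14c.png

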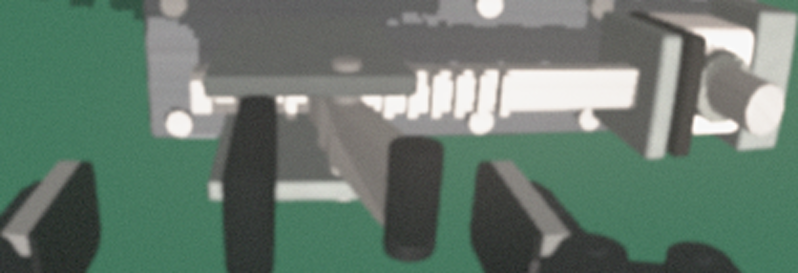

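The fourth squeeze stalled at opening 0.311, against 0.27 for a full one, which is about 0.42 rad. The jaw did not advance, which is what a firm hold should look like. I'll measure the pad compression from close crops before leaving.

```bash
python3 -c "
from h import *
L=[cv2.resize(cv2.imread(f'pics/w{k}.png')[172:250,455:565],None,fx=3.5,fy=3.5,interpolation=2) for k in(11,12,13,14)]
cv2.imwrite('pics/cmp.png',np.vstack([np.hstack(L[:2]),np.hstack(L[2:])]))"
```

```text
(no output)
```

View pics/cmp.png

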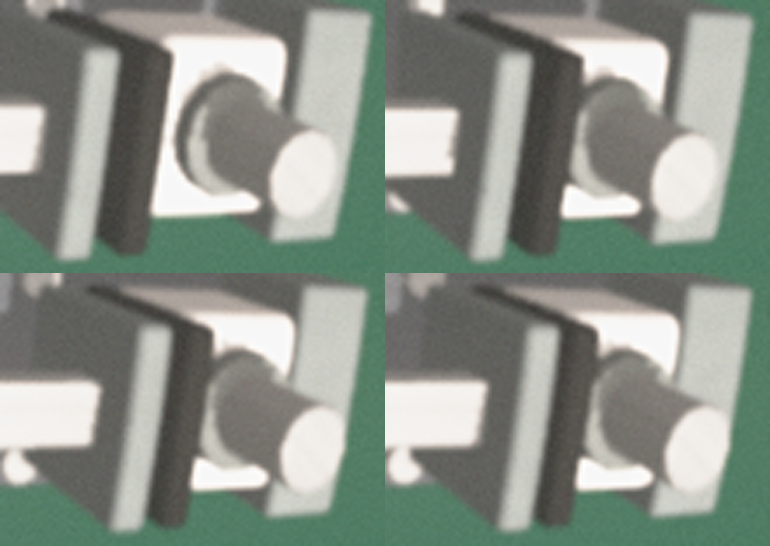

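Taking 26 px as 8 mm, the pad-to-jaw gap shrank from about 53 to 38–41 px. That is roughly 4 mm of pad compression, with the foot against the fixed jaw. Together with the stall, this means it's firmly held. I'll retreat straight up.

Call:
{"op": "move_arm", "data": {"claw": [1,1,1,1,1,1,1,1], "dp": [[0,0,-0.05],[0,0,-0.1],[0,0,-0.15],[0,0,-0.15],[0,0,-0.15],[0,0,-0.1],[0,0,0],[0,0,0]], "turn": [[0,0,0],[0,0,0],[0,0,0],[0,0,0],[0,0,0],[0,0,0],[0,0,0],[0,0,0]]}}

```text
clock: 16.32
position: [0.4836, 0.1905, 0.2216]
ee_rot: [0.999, 0.049, 0.001, -0.001]
ft_force: [-0.5, -0.8, -0.4]
grip_width: 1.0
```

```bash
python3 -c "
from h import *
rel(z=.079)
b=snap('scene','s15.png')
a=snap('wrist','w15.png')
cv2.imwrite('pics/s15c.png',np.hstack([cv2.resize(b[140:260,330:440,::-1],(440,480),interpolation=2),cv2.resize(a[130:230,250:360,::-1],(350,480))]))
cv2.imwrite('pics/w15c.png',cv2.resize(a[120:240,240:520,::-1],None,fx=2.8,fy=2.8,interpolation=2))"
```

```text
clock 16.3167 pos [0.4836 0.1905 0.2216] dp/0.2 [-0.0089 -0.007   0.7132] turn/45 [-0.0019 -0.0032 -0.0015] F [-0.5 -0.8 -0.4] w 1.0002744563211146
```

View pics/s15c.png

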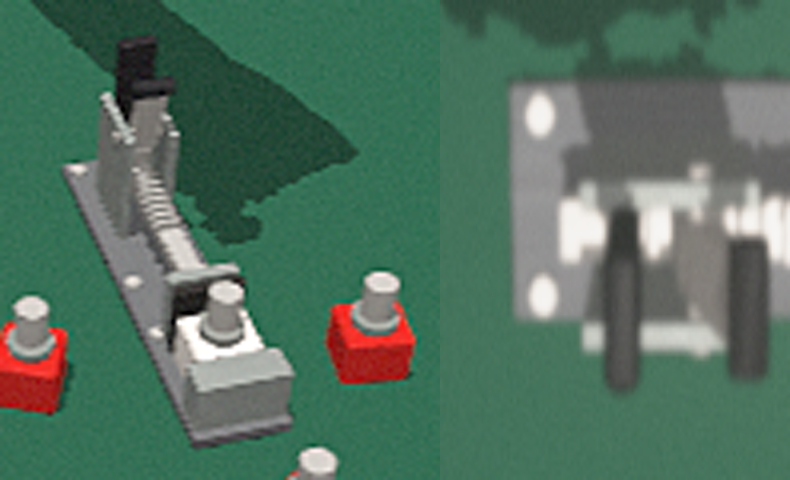

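View pics/w15c.png

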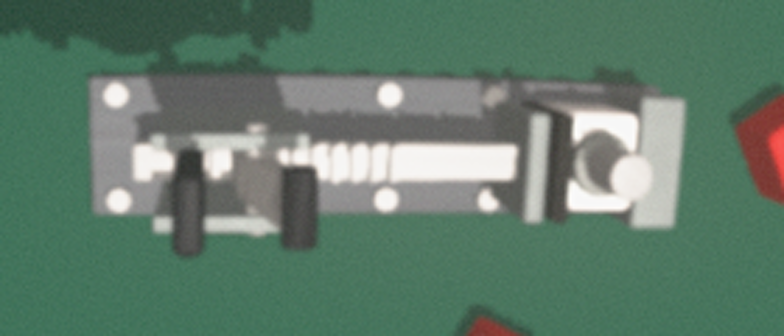

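The trigger is sprung open, and the foot stands upright on the middle line between pad and fixed jaw. The gripper is clear. Handing in.

```bash
python3 -c "
from h import *
print(manip.hand_in())"
```

```text
the job is handed in; nothing more can be done
None
```

The foot looks firmly held in its clamp, the trigger has been let go, and the job was handed in at about 16.4 s of the 58 s. I never went near the empty clamp.

- **Squeezes:** The first three squeezes were full ones (opening about 0.27–0.29), and the trigger was let out after each. The fourth stalled at 0.311, about 0.42 rad, without catching another tooth.
- **Grip:** In the wrist pictures the pad looks pressed in by about 4 mm, from the pixel change in the jaw-to-pad gap. With the stall, this points to a firm hold, but the margin over 3 mm is an image estimate, not a reading.
- **Last look:** The foot stands upright on the clamp's middle line, pressed between pad and fixed jaw. The trigger is sprung open and the fingers are well clear, with no force on the tool.
- **Finger length disagreed:** The pictures and a light bench touch (32 N) showed the real finger ends about 32 mm short of the reported TCP. I corrected the squeeze height for this.
- **Camera offsets:** Views differed by 2–4 mm in places, so I centred the squeeze on the visible finger gaps.
- **Side loads:** The highest wrist force I read was about 52 N, during the first squeeze. I raised the tool a few millimetres for the later ones.

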